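Unlock the bench steriliser and hold its lid open

ROBOT

A 6-joint arm with a two-finger parallel gripper is mounted at the origin on a cart in front of the work surface, level with it; the furniture and walls round the work are solid. World frame = base frame: x ahead of the robot, y to its left, z up, the work surface at z = 0. Lengths are in m, angles in rad, forces in N, time in s.
With the tool pointing down it reaches from about 0.3 to 0.875 m from the base axis. Payload 4.2 kg.
Tool frame: the origin (TCP) lies midway between the tips of the shut fingers; the grasp point (between the pads) lies 19 mm behind it; z points along the fingers, y is the line along which they close (so a half turn about z gives the same grasp; the last joint's range is limited). The gripper opens to 85 mm and grips with 20 to 120 N. Pads are 22 mm wide; open, the fingers measure 114 mm over their backs; the gripper's body (76 mm by 85 mm) begins 54 mm behind the grasp point. The pads swing forward as they close: fully open they stand 13 mm farther back than shut.
Start: joints at [-1.348, 0.32, 1.565, -0, 1.257, -0.02], TCP at [0.138, -0.558, 0.231] pointing down, gripper open.
Joint ranges: [-3.11, 3.11], [-0.84, 2.01], [0.21, 2.61], [-1.34, 4.49], [0.05, 2.63], [-2.56, 2.56]. Speed limits (rad/s): [2.57, 2.57, 3.14, 3.14, 3.14, 3.14].

INTERFACE

Orientations are given as [roll, pitch, yaw] about the fixed x, y, z axes, in that order (R = Rz(yaw) Ry(pitch) Rx(roll)).
In Python, from rig import sensors, viewer, ticket gives the robot as it stands. The module is installed in compiled form; this text tells all that it offers.
- The arm moves only by the tool step_arm, never from a script. Its argument "increments" is a list of rows, each a list of 3 entries, a list of its own where there are three numbers: the shift along the tool's x, y, z in mm, then the turn about the tool's z in degrees, then the finger opening in mm, from 0 to 85.4. A call has exactly 5 rows; each row is the pose to reach, as a shift and turn from the pose commanded when the call began, along the tool's axes at that moment; what a row does not reach only later rows make up. A row lasts 1/10 s, in which the tool goes at most 50 mm and 8.59 degrees, less where a joint would pass 70% of its speed; a pose out of reach is approached as far as the arm can. A call with a gripper value outside its range is refused whole. The fingers move at their own pace and stop on an object; "squeeze" is the grip in N (left out, the last holds). Time passes only in rows, so rows that repeat a pose let the fingers close, or fill a call up. It gives the time, the measured TCP pose, the force, the opening and the grip force at its end, in the units of the state.
- sensors.observe(): the state, without advancing time (a new reading comes with each control period).
- viewer.read_camera(name): name is "side" or "top" or "wrist"; returns a dict with "color" (420x560x3 uint8, blue, green, red), "range_z" (420x560 float32, m along the optical axis (not along the pixel's ray), 0 where there is no reading), "K" (3x3 intrinsics, pixels), "pose" (4x4, takes a point from camera to world coordinates). Camera axes: x right, y down, z forward; pixel columns grow to the right and rows downward; lengths in m; the calibration is good to about 2 mm. A picture is of the moment at which its call begins.
- ticket.sign_off(): hands the job in; it is judged then, once.
The state is a dict: "clock": time; "qpos": joint angles; "joint_vel": joint speeds; "joint_efforts": joint torques, N m; "ee_pos": TCP position; "ee_rot": TCP orientation; "ft_force": force on the tool from outside, world axes, zero at the start; "torque": the same for the moment, N m; "grip_width": finger opening in m; "finger_force": force on a finger pad.
Only numpy, scipy, OpenCV 4.12 (cv2) and the standard library are available. Lean on these libraries where they do the work, as an engineer would, in place of code of your own. Each camera call takes 0.05 s, during which the arm holds its last target. There are 200 camera calls.

TASK

Open the small bench-top steriliser so that a colleague can take the instruments out: wind the handwheel on its lid counter-clockwise (seen from above) until it stops, which draws in the four locking bolts, then raise the lid by its black bar handle to 50 degrees open. The lid falls shut when let go, so do not let it drop, and finish while still holding it by the handle at 50 degrees. Leave the other things on the worktop where they are.

Things in the scene. Friction and masses are not known exactly. Their poses are not given: they have to be found in the camera images.
- steriliser: Fixed bench-top steriliser: white plinth 205 x 190 x 48 mm, steel drum 170 mm across, steel lid 176 mm across, its top 123 mm above the worktop. Origin on the worktop under the drum's axis; x points from its front to the hinge at the back, z up. Four steel keepers, 91 to 111 mm from the axis, tops 149 mm up, at 50 and 130 degrees to either side of x, hold down four sliding bolts on the lid.
- wheel (a joint): Handwheel's angle, rad: about 0 to 0.5 at the start (bolts out, lid locked), grows counter-clockwise seen from above, stop at 4.2 (bolts fully drawn in). The bolts clear the keepers, and the lid comes free, only from about 3.5 to 3.7; wind it right to the stop. Turns stiffly (friction 0.15 N m), stays where it is left.
- wheel_axis (a point): Handwheel's centre, level with the rim's middle: 178 mm up, on the drum's axis while the lid is shut; its frame turns with the wheel. Black ring, radius 52 mm to the rim's middle, rim 12 mm thick, hub 24 mm across, top 11 mm above the rim's middle. Two 8 mm spokes, at 0 and 180 degrees from this frame's x (along the steriliser's x at wheel angle 0). Blocks on the lid below reach 141 mm up.
- lid (a joint): Lid's angle, rad: 0 shut, grows as the front rises; 50 degrees is 0.873; stop at 1.4. The lid with wheel weighs about 0.75 kg and falls shut by itself; about 4 N at the handle carry it.
- lid_hinge (a point): Middle of the hinge's axis, at the back of the steriliser, 105 mm behind the drum's axis, 118 mm above the worktop; the hinge's axis lies along the steriliser's y.
- handle_grip (a point): Middle of the lid's bar handle. With the lid shut it is 158 mm above the worktop and 112 mm in front of the drum's axis, that is 217 mm in front of and 40 mm above the hinge's axis; it turns with the lid about the hinge.
- lid_handle: The handle itself: black round bar, 11 mm thick, 100 mm long, level, parallel to the hinge's axis, in front of the lid on two thin brackets 84 mm apart; open below and on both sides between them. Origin at its middle. Its sleeve revolves freely on the brackets while the lid swings.
- tray: Steel instrument tray, 170 x 260 x 24 mm, origin under its centre; leave it alone.
- scissors: Blue-handled scissors, 87 x 199 x 9 mm, lying in the tray; leave alone.
- syringe: Clear syringe, 26 x 100 x 18 mm, lying in the tray; leave alone.
- sharps_bin: Red sharps bin with a white lid, 101 x 72 x 136 mm, origin under its centre; leave alone.
- cup_orange: Specimen cup with an orange lid, 60 mm across, 70 mm high, origin under its centre; leave alone.
- cup_blue: Specimen cup with a blue lid, 60 mm across, 70 mm high, origin under its centre; leave alone.
- marker: Red and white marker pen, 135 mm long, 17 mm thick, lying on the worktop; leave alone.

How it is judged:
By the outcome, as a careful person would: the job done as asked, in the order asked, and still so for the second after the job is handed in, while the arm keeps its last pose, push and grip.
It also fails if it takes over 72 s, if anything falls off the work surface, if the arm or the gripper's body presses on something with over 40 N, if the wrist force passes 120 N, or if a joint passes its speed limit or range.

## Working session

There is one attempt and no reset: what is moved stays moved. The work goes in short steps, Python scripts to look and compute and a tool call to move; the robot and the scene stay as the last step left them, time stands still between calls to the robot, and variables do not carry over. Pictures are saved under pics/ and viewed, at most 10 in all, crops included, and the job is handed in when it is done.

Besides the shell and the picture viewer there is one more tool, called after "Emit:" by a JSON object that holds its "method" and its "body". step_arm: Moves the arm, as the interface text tells. Its arguments: {"type":"object","properties":{"increments":{"type":"array","items":{"type":"array"}},"squeeze":{"type":"number"}},"required":["increments"]}

```bash
mkdir -p pics
python3 - <<'E'
from rig import sensors, viewer
import cv2,numpy as np
s=sensors.observe(); print({k:np.round(v,3) for k,v in s.items()})
ims=[]
for n in ["side","top"]:
    d=viewer.read_camera(n); np.savez(f"{n}0.npz",**d); ims.append(d["color"]); print(n,d["K"].round(1).tolist(),d["pose"].round(3).tolist())
    cv2.imwrite(f"pics/{n}0.png",d["color"])
E
```

```text
{'clock': np.float64(0.0), 'qpos': array([-1.348,  0.32 ,  1.566, -0.   ,  1.257, -0.02 ]), 'joint_vel': array([-0.   , -0.   , -0.001, -0.002, -0.002,  0.001]), 'joint_efforts': array([ 1.0000e-03, -4.1551e+01, -2.3416e+01,  0.0000e+00,  8.0000e-03,
        0.0000e+00]), 'ee_pos': array([ 0.138, -0.558,  0.231]), 'ee_rot': array([-3.14 , -0.   ,  0.243]), 'ft_force': array([ 0.057,  0.494, -0.206]), 'torque': array([-0.004,  0.003,  0.013]), 'finger_force': np.float64(0.0), 'grip_width': np.float64(0.085)}
side [[408.1, 0.0, 284.4], [0.0, 408.1, 213.8], [0.0, 0.0, 1.0]] [[0.999, 0.018, -0.034, 0.564], [0.038, -0.671, 0.74, -1.128], [-0.009, -0.741, -0.671, 1.113], [0.0, 0.0, 0.0, 1.0]]
top [[513.4, 0.0, 280.8], [0.0, 513.4, 213.4], [0.0, 0.0, 1.0]] [[0.021, -0.983, 0.182, 0.24], [-0.999, -0.025, -0.022, -0.016], [0.027, -0.182, -0.983, 1.567], [0.0, 0.0, 0.0, 1.0]]
```

View pics/top0.png

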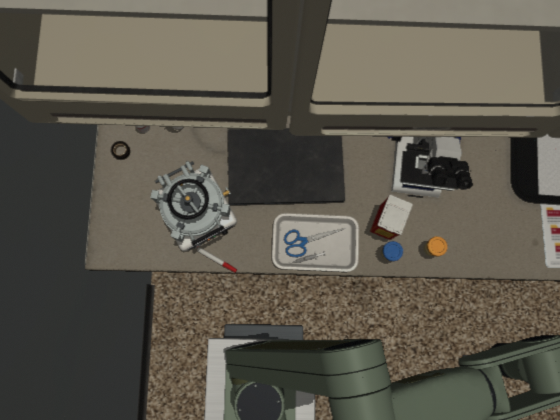

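View pics/side0.png

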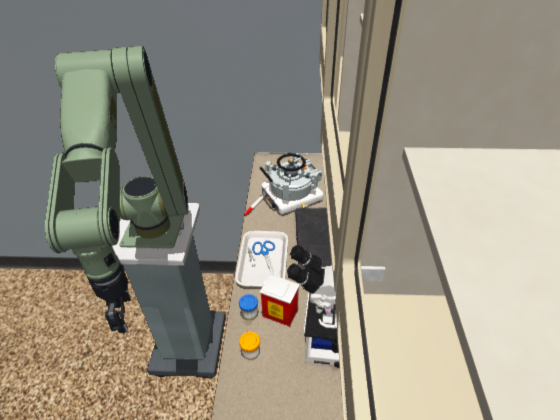

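The top view shows the steriliser at about (192,205), with the wheel hub at about (188,199), the bar handle at about (209,238), and the marker just in front of it at (218,260). The side view shows the wheel at about (291,163). Cabinets overhang the back of the worktop.

```bash
cat > h.py <<'E'
import numpy as np,cv2
def ray(d,u,v,z):
    K,T=d["K"],d["pose"]; r=T[:3,:3]@np.linalg.solve(K,np.array([u,v,1.])); o=T[:3,3]
    return o+r*(z-o[2])/r[2]
def cloud(d):
    K,T=d["K"],d["pose"]; h,w=d["range_z"].shape; u,v=np.meshgrid(np.arange(w),np.arange(h)); Z=d["range_z"]
    P=np.stack([(u-K[0,2])/K[0,0]*Z,(v-K[1,2])/K[1,1]*Z,Z],-1)@T[:3,:3].T+T[:3,3]; P[Z==0]=np.nan; return P
def tri(a,pa,b,pb):
    A=[];B=[]
    for d,(u,v) in((a,pa),(b,pb)):
        r=d["pose"][:3,:3]@np.linalg.solve(d["K"],np.array([u,v,1.]));r/=np.linalg.norm(r)
        M=np.eye(3)-np.outer(r,r);A.append(M);B.append(M@d["pose"][:3,3])
    return np.linalg.solve(sum(A),sum(B))
E
python3 - <<'E'
from h import *
t=dict(np.load("top0.npz"));s=dict(np.load("side0.npz"))
print("hub rays",ray(t,188,199,.178),ray(s,291,163,.178),tri(t,(188,199),s,(291,163)))
for n,d,(x,y,X,Y) in(("top",t,(140,150,250,280)),("side",s,(235,140,335,230))):
    P=cloud(d); 
    cv2.imwrite(f"pics/{n}c.png",cv2.resize(d["color"][y:Y,x:X],None,fx=5,fy=5,interpolation=cv2.INTER_CUBIC))
    g=cv2.cvtColor(d["color"],cv2.COLOR_BGR2GRAY); 
    m=np.zeros(g.shape,bool);m[y:Y,x:X]=1
    w=m&(g<60)&(P[...,2]>.165)&(P[...,2]<.2); q=P[w]; print(n,"wheel",len(q),q.min(0),q.max(0),(q.min(0)+q.max(0))/2)
P=cloud(t)
print("cab",[P[v,u].round(2).tolist() for v,u in((60,150),(110,150),(123,150),(128,150),(60,60))])
E
cat > /dev/null; python3 -c "
import cv2,numpy as np
a=cv2.imread('pics/topc.png');b=cv2.imread('pics/sidec.png')
a=cv2.resize(a,(440,520));b=cv2.resize(b,(350,315));c=np.zeros((520,790,3),np.uint8);c[:,:440]=a;c[:315,440:]=b;cv2.imwrite('pics/c1.png',c)"
```

```text
hub rays [0.53108472 0.20881701 0.178     ] [0.53161948 0.20262425 0.178     ] [0.53175541 0.20950989 0.17327804]
top wheel 491 [0.41095461 0.11572404 0.16502511] [0.58765675 0.26738713 0.18996759] [0.49930568 0.19155558 0.17749635]
side wheel 143 [0.42273772 0.13231547 0.16503394] [0.58309793 0.26485214 0.18966053] [0.50291783 0.19858381 0.17734724]
cab [[0.79, 0.26, 0.48], [0.64, 0.24, 0.55], [0.64, 0.26, 0.47], [0.8, 0.37, -0.0], [0.78, 0.46, 0.48]]
```

View pics/c1.png

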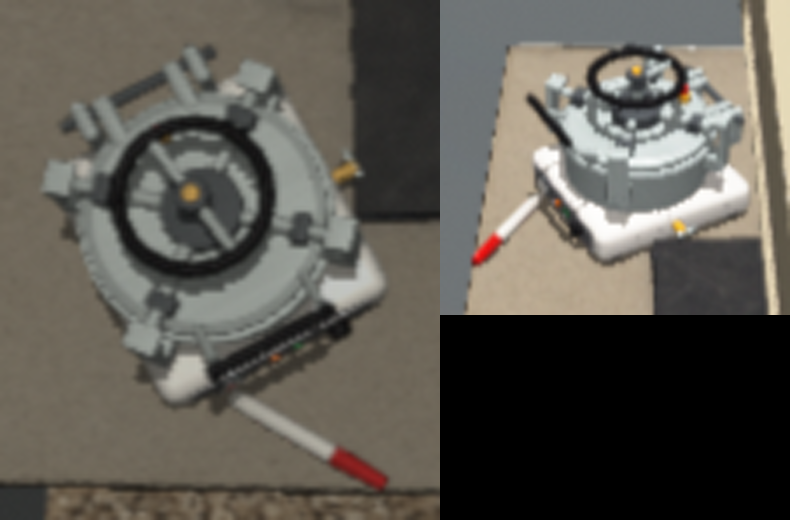

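Emit:
{"method": "step_arm", "body": {"increments": [[[28,-32,-16],0,85],[[56,-64,-32],0,85],[[84,-97,-48],0,85],[[113,-130,-64],0,85],[[141,-162,-80],0,85]]}}

```text
clock: 0.6
ee_pos: [0.2365, -0.3651, 0.3116]
ee_rot: [-3.141, -0.0, 0.242]
ft_force: [0.7, -0.5, 0.4]
grip_width: 0.085
finger_force: 0.0
```

Emit:
{"method": "step_arm", "body": {"increments": [[[28,-32,0],0,45],[[56,-64,0],0,45],[[84,-97,0],0,45],[[113,-130,0],0,45],[[141,-162,0],0,45]]}}

```text
clock: 1.1
ee_pos: [0.3343, -0.174, 0.3112]
ee_rot: [3.142, -0.0, 0.243]
ft_force: [1.4, -0.1, 0.1]
grip_width: 0.045
finger_force: 0.0
```

Emit:
{"method": "step_arm", "body": {"increments": [[[28,-32,0],0,45],[[56,-64,0],0,45],[[84,-97,0],0,45],[[113,-130,0],0,45],[[141,-162,0],0,45]]}}

```text
clock: 1.6
ee_pos: [0.4323, 0.0172, 0.3111]
ee_rot: [3.141, 0.0, 0.243]
ft_force: [0.9, 0.2, -0.5]
grip_width: 0.0451
finger_force: 0.0
```

Emit:
{"method": "step_arm", "body": {"increments": [[[28,-25,0],-5,45],[[50,-50,0],-10,45],[[70,-75,0],-15,45],[[90,-100,0],-20,45],[[90,-100,0],-23,45]]}}

```text
clock: 2.1
ee_pos: [0.4964, 0.137, 0.3102]
ee_rot: [-3.14, 0.0, 0.65]
ft_force: [-1.3, -0.8, 0.1]
grip_width: 0.0446
finger_force: 0.0
```

Run:
```python
from rig import sensors, viewer
import cv2,numpy as np
s=sensors.observe(); print({k:np.round(s[k],3) for k in("clock","qpos","ee_pos","ee_rot","grip_width")})
d=viewer.read_camera("wrist"); np.savez("w1.npz",**d); print(d["K"].round(1).tolist(),d["pose"].round(3).tolist()); cv2.imwrite("pics/w1.png",d["color"])
```

```text
{'clock': np.float64(2.1), 'qpos': array([2.460e-01, 1.830e-01, 1.553e+00, 1.000e-03, 1.406e+00, 1.167e+00]), 'ee_pos': array([0.496, 0.137, 0.31 ]), 'ee_rot': array([-3.14,  0.  ,  0.65]), 'grip_width': np.float64(0.045)}
[[306.5, 0.0, 279.7], [0.0, 306.5, 213.8], [0.0, 0.0, 1.0]] [[0.605, -0.756, -0.25, 0.56], [-0.797, -0.574, -0.189, 0.186], [-0.001, 0.313, -0.95, 0.453], [0.0, 0.0, 0.0, 1.0]]
```

View pics/w1.png

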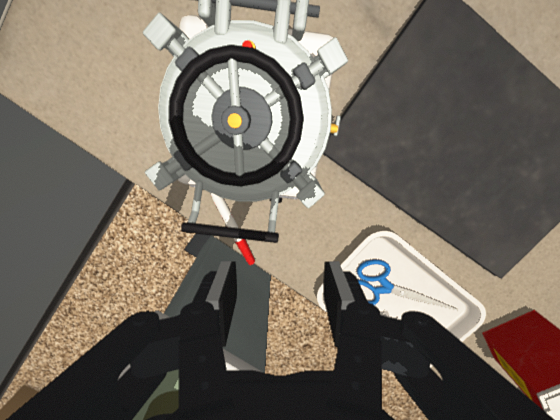

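The wrist view shows the rim centred at about (236,115), the yellow hub cap at (235,121), spokes from (233,63) to (239,172), and the handle bar from (183,227) to (277,238).

Run:
```python
from h import *
t=dict(np.load("top0.npz"));s=dict(np.load("side0.npz"));w=dict(np.load("w1.npz"))
def yel(d,x,y,X,Y):
    h=cv2.cvtColor(d["color"],cv2.COLOR_BGR2HSV)[y:Y,x:X]; m=cv2.inRange(h,(14,120,90),(35,255,255)); v,u=np.nonzero(m); return u.mean()+x,v.mean()+y
yw=yel(w,220,105,250,137);yt=yel(t,182,192,194,204);ys=yel(s,285,155,298,166);print(yw,yt,ys)
print("hub top w-t",tri(w,yw,t,yt),"w-s",tri(w,yw,s,ys)); print([ray(d,*p,.189) for d,p in((w,yw),(t,yt),(s,ys))])
P=cloud(w);g=cv2.cvtColor(w["color"],cv2.COLOR_BGR2GRAY)
m=((g<45)&(P[...,2]>.165)&(P[...,2]<.195)).astype(np.uint8);m[:,:150]=0;m[:,320:]=0;m[195:]=0;m[:35]=0
n,l,st,_=cv2.connectedComponentsWithStats(m);i=1+st[1:,4].argmax();q=P[l==i];print("rim z",np.percentile(q[:,2],[2,50,98]));
c=np.linalg.lstsq(np.c_[2*q[:,:2],np.ones(len(q))],(q[:,:2]**2).sum(1),rcond=None)[0];print("rim c",c[:2],"r",np.sqrt(c[2]+c[:2]@c[:2]))
m=(g<45)&(P[...,2]>.14)&(P[...,2]<.175);m[:215]=0;m[245:]=0;m[:,:175]=0;m[:,285:]=0
q=P[m];print("handle",len(q),q[:,2].mean(),q[:,2].max());v,u=np.nonzero(m)
box=cv2.minAreaRect(np.c_[u,v].astype(np.float32));print(box)
a,b=sorted(map(tuple,cv2.boxPoints(box))) [0],None
bx=np.array(sorted(cv2.boxPoints(box).tolist()));e1,e2=bx[:2].mean(0),bx[2:].mean(0)
A,B=ray(w,*e1,.16),ray(w,*e2,.16);print("ends",A,B,np.linalg.norm(A-B),"mid",(A+B)/2)
mw=(e1+e2)/2; print("mid tri",tri(w,mw,t,((193+223.7)/2,(243+228)/2)))
d=B-A; n=np.array([-d[1],d[0]]); n=n*np.sign(n[0]);print("yaw bar-normal",np.degrees(np.arctan2(n[1],n[0])))
S=[ray(w,*p,.178) for p in((233,63),(239,172))];e=S[0]-S[1];print("spoke ang",np.degrees(np.arctan2(e[1],e[0])))
h=ray(w,*yw,.189);k=h-(A+B)/2;print("yaw from axis",np.degrees(np.arctan2(k[1],k[0])),np.linalg.norm(k[:2]))
```

```text
(np.float64(234.35632183908046), np.float64(120.2183908045977)) (np.float64(187.33333333333334), np.float64(197.75)) (np.float64(290.5), np.float64(159.5))
hub top w-t [0.53292269 0.21158549 0.18425624] w-s [0.53109261 0.21316179 0.18712025]
[array([0.53304378, 0.21287036, 0.189     ]), array([0.53221903, 0.20903815, 0.189     ]), array([0.52941912, 0.21079398, 0.189     ])]
rim z [0.17983202 0.18342877 0.18549382]
rim c [0.53323518 0.21253283] r 0.050855081107790835
handle 735 0.1625968842395758 0.16548425630702396
((229.36007690429688, 232.18942260742188), (95.9850845336914, 9.522562026977539), 6.709836959838867)
ends [0.41177545 0.19960783 0.16      ] [0.46081415 0.1145696  0.16      ] 0.09816462806441827 mid [0.4362948  0.15708872 0.16      ]
mid tri [0.43375725 0.15397234 0.15182982]
yaw bar-normal 29.970610474250194
spoke ang 37.95203430011015
yaw from axis 29.966054706257175 0.11167791263056692
```

Emit:
{"method": "step_arm", "body": {"increments": [[[15,-8,-5],0,45],[[35,-19,-5],0,45],[[55,-29,0],0,45],[[75,-38,10],0,45],[[75,-38,30],-1,45]]}}

```text
clock: 2.65
ee_pos: [0.5341, 0.2118, 0.281]
ee_rot: [3.141, -0.003, 0.663]
ft_force: [0.2, 0.0, -0.3]
grip_width: 0.0448
finger_force: 0.0
```

Run:
```python
from rig import sensors, viewer
import cv2,numpy as np
from h import *
s=sensors.observe(); print({k:np.round(s[k],4) for k in("clock","qpos","ee_pos","ee_rot","grip_width")})
d=viewer.read_camera("wrist"); np.savez("w2.npz",**d); cv2.imwrite("pics/w2.png",d["color"])
h=cv2.cvtColor(d["color"],cv2.COLOR_BGR2HSV);m=cv2.inRange(h,(14,120,90),(35,255,255));m[:150]=0
n,l,st,c=cv2.connectedComponentsWithStats(m)
for i in range(1,n):
  if st[i,4]>20: print(st[i],c[i],ray(d,*c[i],.189))
```

```text
{'clock': np.float64(2.65), 'qpos': array([3.5720e-01, 2.9140e-01, 1.4803e+00, 6.0000e-04, 1.3671e+00,
       1.2648e+00]), 'ee_pos': array([0.5341, 0.2118, 0.281 ]), 'ee_rot': array([ 3.1413e+00, -2.9000e-03,  6.6310e-01]), 'grip_width': np.float64(0.0448)}
[271 211  15  15 167] [278.23353293 218.17964072] [0.53299146 0.21319328 0.189     ]
```

View pics/w2.png

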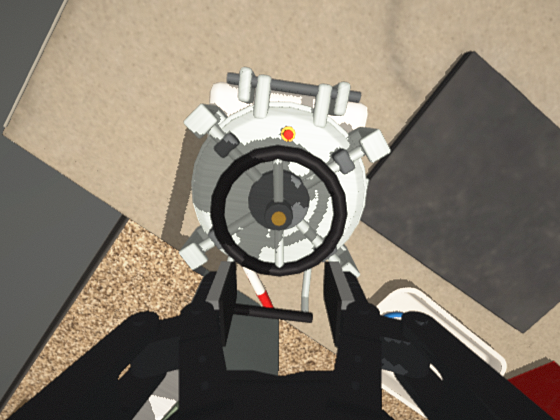

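The wrist view shows the hub at (278,218), midway between the fingers, with the spokes vertical in the image (along tool x). I'm descending now.

Emit:
{"method": "step_arm", "body": {"increments": [[[0,-1,30],0,45],[[0,-1,60],0,45],[[0,-1,90],0,45],[[0,-1,110],0,45],[[0,-1,118],0,45]]}}

```text
clock: 3.2
ee_pos: [0.5304, 0.2095, 0.1609]
ee_rot: [-3.14, 0.005, 0.661]
ft_force: [-0.6, 0.9, -0.3]
grip_width: 0.0447
finger_force: 0.0
```

Emit:
{"method": "step_arm", "body": {"increments": [[[0,0,0],0,15],[[0,0,0],0,10],[[0,0,0],0,10],[[0,0,0],0,10],[[0,0,0],0,10]], "squeeze": 80}}

```text
clock: 3.7
ee_pos: [0.5313, 0.2109, 0.1638]
ee_rot: [-3.14, -0.0, 0.661]
ft_force: [-4.4, 4.4, -1.7]
grip_width: 0.0212
finger_force: 78.5
```

Emit:
{"method": "step_arm", "body": {"increments": [[[0,0,0],-6,10],[[0,0,0],-12,10],[[0,0,0],-18,10],[[0,0,0],-24,10],[[0,0,0],-30,10]]}}

```text
clock: 4.2
ee_pos: [0.5322, 0.2103, 0.1638]
ee_rot: [3.141, -0.001, 1.189]
ft_force: [-1.6, 1.7, -3.9]
grip_width: 0.0212
finger_force: 78.5
```

Emit:
{"method": "step_arm", "body": {"increments": [[[0,0,0],-6,10],[[0,0,0],-12,10],[[0,0,0],-18,10],[[0,0,0],-24,10],[[0,0,0],-30,10]]}}

```text
clock: 4.7
ee_pos: [0.5331, 0.2102, 0.1639]
ee_rot: [3.138, 0.0, 1.713]
ft_force: [0.6, 0.9, -3.8]
grip_width: 0.0213
finger_force: 78.4
```

Run:
```python
from rig import sensors, viewer
import cv2,numpy as np
s=sensors.observe(); print({k:np.round(s[k],4) for k in("clock","qpos","ee_rot","grip_width","torque","ft_force")})
d=viewer.read_camera("wrist"); cv2.imwrite("pics/w3.png",d["color"])
```

```text
{'clock': np.float64(4.7), 'qpos': array([ 3.5600e-01,  3.6520e-01,  1.6745e+00, -1.0000e-03,  1.0987e+00,
        2.1450e-01]), 'ee_rot': array([3.1383e+00, 2.0000e-04, 1.7127e+00]), 'grip_width': np.float64(0.0213), 'torque': array([ 0.212 , -0.1509, -0.1693]), 'ft_force': array([ 0.6484,  0.858 , -3.8175])}
```

View pics/w3.png

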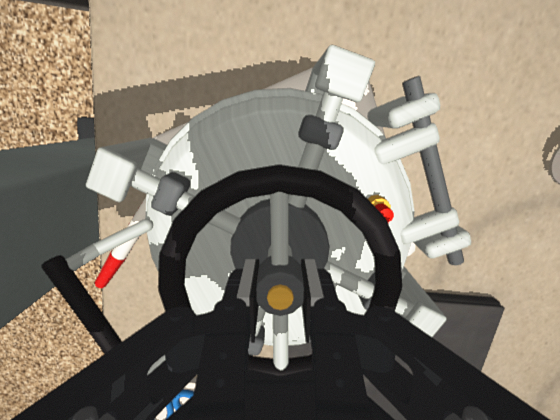

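The wrist view shows the hub gripped at (280,297) and the spokes still vertical in the image after 60° of turn, so the wheel follows. I'll keep winding.

Emit:
{"method": "step_arm", "body": {"increments": [[[0,0,0],-8,10],[[0,0,0],-16,10],[[0,0,0],-24,10],[[0,0,0],-32,10],[[0,0,0],-40,10]]}}

```text
clock: 5.25
ee_pos: [0.5343, 0.2108, 0.1639]
ee_rot: [3.136, 0.003, 2.41]
ft_force: [4.5, 3.0, -5.6]
grip_width: 0.0212
finger_force: 78.5
```

Emit:
{"method": "step_arm", "body": {"increments": [[[0,0,0],-8,10],[[0,0,0],-16,10],[[0,0,0],-24,10],[[0,0,0],-32,10],[[0,0,0],-40,10]]}}

```text
clock: 5.75
ee_pos: [0.5349, 0.212, 0.1639]
ee_rot: [3.137, 0.007, 3.108]
ft_force: [5.5, 6.5, -6.8]
grip_width: 0.0211
finger_force: 78.5
```

Emit:
{"method": "step_arm", "body": {"increments": [[[0,0,0],-8,10],[[0,0,0],-16,10],[[0,0,0],-24,10],[[0,0,0],-32,10],[[0,0,0],-40,10]]}}

```text
clock: 6.25
ee_pos: [0.5344, 0.2133, 0.1639]
ee_rot: [3.14, 0.009, -2.477]
ft_force: [3.9, 10.3, -7.3]
grip_width: 0.0213
finger_force: 78.6
```

Emit:
{"method": "step_arm", "body": {"increments": [[[0,0,0],0,45],[[0,0,0],0,45],[[0,0,0],0,45],[[0,0,0],0,45],[[0,0,-20],0,45]]}}

```text
clock: 6.75
ee_pos: [0.5303, 0.2093, 0.1814]
ee_rot: [3.14, -0.006, -2.481]
ft_force: [-0.1, -0.4, 0.7]
grip_width: 0.0452
finger_force: 0.0
```

Emit:
{"method": "step_arm", "body": {"increments": [[[0,0,-30],0,45],[[0,0,-45],8,45],[[0,0,-45],16,45],[[0,0,-45],24,45],[[0,0,-45],32,45]]}}

```text
clock: 7.25
ee_pos: [0.5319, 0.2099, 0.2288]
ee_rot: [-3.141, 0.001, -3.045]
ft_force: [-0.3, -0.8, -0.7]
grip_width: 0.0449
finger_force: 0.0
```

Emit:
{"method": "step_arm", "body": {"increments": [[[0,0,0],8,45],[[0,0,0],16,45],[[0,0,0],24,45],[[0,0,0],32,45],[[0,0,0],40,45]]}}

```text
clock: 7.75
ee_pos: [0.5319, 0.2099, 0.2285]
ee_rot: [-3.142, 0.001, 2.54]
ft_force: [-0.0, -0.3, -0.3]
grip_width: 0.0449
finger_force: 0.0
```

Emit:
{"method": "step_arm", "body": {"increments": [[[0,0,0],8,45],[[0,0,0],16,45],[[0,0,0],24,45],[[0,0,0],32,45],[[0,0,0],40,45]]}}

```text
clock: 8.25
ee_pos: [0.5319, 0.2099, 0.2286]
ee_rot: [3.141, 0.0, 1.842]
ft_force: [0.6, -0.4, -1.2]
grip_width: 0.0448
finger_force: 0.0
```

Emit:
{"method": "step_arm", "body": {"increments": [[[0,0,0],8,45],[[0,0,0],16,45],[[0,0,0],24,45],[[0,0,0],32,45],[[0,0,0],40,45]]}}

```text
clock: 8.75
ee_pos: [0.5319, 0.2099, 0.2285]
ee_rot: [3.141, 0.0, 1.144]
ft_force: [0.6, -0.2, -0.8]
grip_width: 0.045
finger_force: 0.0
```

Emit:
{"method": "step_arm", "body": {"increments": [[[0,0,0],8,45],[[0,0,0],16,45],[[0,0,0],24,45],[[0,0,0],28,45],[[0,0,0],28,45]]}}

```text
clock: 9.25
ee_pos: [0.5319, 0.21, 0.2285]
ee_rot: [3.141, -0.0, 0.661]
ft_force: [0.3, 0.9, 1.3]
grip_width: 0.0451
finger_force: 0.0
```

Run:
```python
from rig import sensors, viewer
import cv2,numpy as np
s=sensors.observe(); print({k:np.round(s[k],4) for k in("clock","qpos","ee_pos","ee_rot","grip_width")})
d=viewer.read_camera("wrist"); cv2.imwrite("pics/w4.png",d["color"])
```

```text
{'clock': np.float64(9.25), 'qpos': array([ 3.5610e-01,  3.1620e-01,  1.5767e+00, -5.0000e-04,  1.2483e+00,
        1.2658e+00]), 'ee_pos': array([0.5319, 0.21  , 0.2285]), 'ee_rot': array([ 3.1411e+00, -2.0000e-04,  6.6120e-01]), 'grip_width': np.float64(0.0451)}
```

View pics/w4.png

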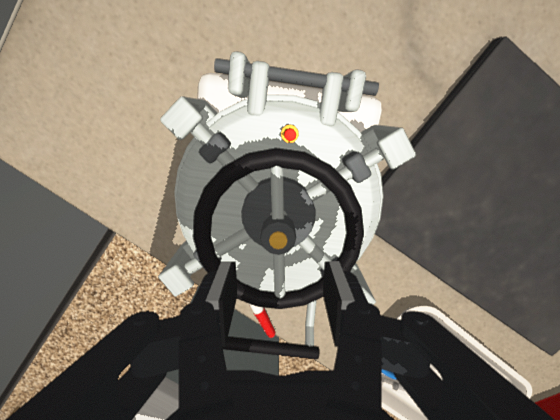

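The wrist view shows the spokes vertical again at x≈278, with the hub at (278,238), so the 180° re-alignment is right. I'll regrip and wind the rest.

Emit:
{"method": "step_arm", "body": {"increments": [[[2,-1,20],0,45],[[2,-1,40],0,45],[[2,-1,55],0,45],[[2,-1,65],0,45],[[2,-1,65],0,45]]}}

```text
clock: 9.8
ee_pos: [0.5321, 0.2118, 0.162]
ee_rot: [-3.141, 0.003, 0.662]
ft_force: [0.3, -0.2, 0.6]
grip_width: 0.0452
finger_force: 0.0
```

Emit:
{"method": "step_arm", "body": {"increments": [[[0,0,0],0,15],[[0,0,0],0,10],[[0,0,0],0,10],[[0,0,0],0,10],[[0,0,0],0,10]], "squeeze": 80}}

```text
clock: 10.3
ee_pos: [0.5333, 0.2125, 0.1645]
ee_rot: [3.141, -0.002, 0.662]
ft_force: [-1.0, 0.2, 5.6]
grip_width: 0.0211
finger_force: 78.3
```

Emit:
{"method": "step_arm", "body": {"increments": [[[0,0,0],-8,10],[[0,0,0],-16,10],[[0,0,0],-24,10],[[0,0,0],-32,10],[[0,0,0],-40,10]]}}

```text
clock: 10.8
ee_pos: [0.533, 0.2127, 0.1644]
ee_rot: [3.141, -0.002, 1.365]
ft_force: [-1.5, 0.2, 5.4]
grip_width: 0.0214
finger_force: 78.6
```

Emit:
{"method": "step_arm", "body": {"increments": [[[0,0,0],-2,10],[[0,0,0],-4,10],[[0,0,0],-6,10],[[0,0,0],-8,10],[[0,0,0],-10,10]]}}

```text
clock: 11.3
ee_pos: [0.5329, 0.2127, 0.1644]
ee_rot: [3.141, -0.001, 1.535]
ft_force: [-2.9, 1.0, 6.6]
grip_width: 0.0211
finger_force: 78.5
```

```bash
python3 -c "
from rig import sensors
s=sensors.observe();print(s['torque'],s['ee_rot'],s['joint_efforts'])"
```

```text
[ 0.17307647  0.38657682 -0.14349683] [ 3.14066352e+00 -1.40488955e-03  1.53511434e+00] [ -0.83660843 -38.71627092 -20.34221292  -0.54457292  -0.54367762
   0.12907617]
```

Not at the stop yet (238° expected, stop at about 240.6°). I'll go on in small turns.

Emit:
{"method": "step_arm", "body": {"increments": [[[0,0,0],-1,10],[[0,0,0],-2,10],[[0,0,0],-3,10],[[0,0,0],-4,10],[[0,0,0],-5,10]]}}

```text
clock: 11.8
ee_pos: [0.5328, 0.2128, 0.1644]
ee_rot: [3.141, -0.002, 1.618]
ft_force: [-2.0, 0.6, 6.7]
grip_width: 0.0212
finger_force: 78.6
```

```bash
python3 -c "
from rig import sensors
s=sensors.observe();print(s['torque'],s['ee_rot'],s['joint_efforts'][5])"
```

```text
[ 0.07447221  0.33670416 -1.3806096 ] [ 3.14091357e+00 -2.05545801e-03  1.61787339e+00] -1.296265460550785
```

Emit:
{"method": "step_arm", "body": {"increments": [[[0,0,0],-1,10],[[0,0,0],-2,10],[[0,0,0],-3,10],[[0,0,0],-4,10],[[0,0,0],-4,10]]}}

```text
clock: 12.3
ee_pos: [0.5326, 0.2143, 0.1644]
ee_rot: [3.141, -0.004, 1.691]
ft_force: [-3.5, 5.4, 5.2]
grip_width: 0.0212
finger_force: 78.7
```

```bash
python3 -c "
from rig import sensors
s=sensors.observe();print(s['torque'],s['ee_rot'],s['joint_efforts'][5])"
```

```text
[ 1.07752034  0.56948768 -0.02899161] [ 3.14054243 -0.00441433  1.69076392] -0.05102012422867119
```

The torque rose to 1.4 N m at the stop and then the grip slipped. I'll release, rise and check the spoke angle (expected about 90° in the world).

Emit:
{"method": "step_arm", "body": {"increments": [[[0,0,0],0,45],[[0,0,0],0,45],[[0,0,0],0,45],[[0,0,0],0,45],[[0,0,-20],0,45]]}}

```text
clock: 12.8
ee_pos: [0.5312, 0.2113, 0.1808]
ee_rot: [-3.135, 0.002, 1.691]
ft_force: [0.2, 0.6, -0.2]
grip_width: 0.0449
finger_force: 0.0
```

Emit:
{"method": "step_arm", "body": {"increments": [[[0,0,-30],0,45],[[0,0,-60],0,45],[[0,0,-90],0,45],[[0,0,-100],0,45],[[0,0,-100],0,45]]}}

```text
clock: 13.3
ee_pos: [0.5334, 0.2123, 0.2844]
ee_rot: [3.139, -0.0, 1.691]
ft_force: [-0.7, -0.6, -0.3]
grip_width: 0.0453
finger_force: 0.0
```

Run:
```python
from rig import sensors, viewer
import cv2,numpy as np
s=sensors.observe(); print({k:np.round(s[k],4) for k in("clock","qpos","ee_pos","ee_rot","ft_force")})
d=viewer.read_camera("wrist"); np.savez("w5.npz",**d); cv2.imwrite("pics/w5.png",d["color"])
```

```text
{'clock': np.float64(13.3), 'qpos': array([ 3.5890e-01,  2.8900e-01,  1.4752e+00, -2.0000e-04,  1.3745e+00,
        2.3850e-01]), 'ee_pos': array([0.5334, 0.2123, 0.2844]), 'ee_rot': array([ 3.1388e+00, -5.0000e-04,  1.6912e+00]), 'ft_force': array([-0.7319, -0.5814, -0.2509])}
```

View pics/w5.png

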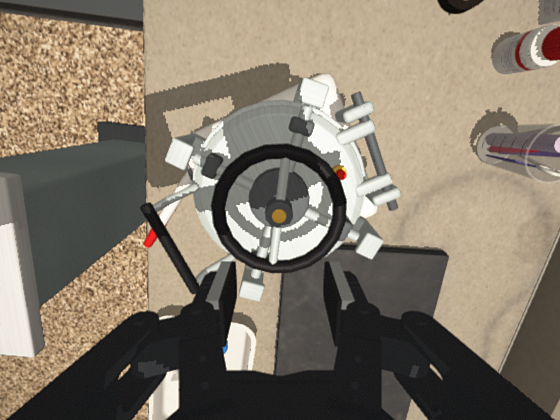

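The wrist view shows the spokes running from (284,158) to (273,258). That is about 6° clockwise of image-up, or about 91° in the world, so the wheel is at its stop. Now to the handle.

Emit:
{"method": "step_arm", "body": {"increments": [[[-9,-21,0],-5,40],[[-18,-42,0],-10,40],[[-27,-63,0],-15,40],[[-36,-84,0],-20,40],[[-43,-103,0],-23,40]]}}

```text
clock: 13.85
ee_pos: [0.4337, 0.1562, 0.2809]
ee_rot: [-3.137, -0.001, 2.095]
ft_force: [0.6, -0.1, -0.8]
grip_width: 0.0401
finger_force: 0.0
```

Emit:
{"method": "step_arm", "body": {"increments": [[[0,0,20],0,40],[[0,0,40],0,40],[[0,0,60],0,40],[[0,0,80],0,40],[[0,0,80],0,40]]}}

```text
clock: 14.35
ee_pos: [0.4327, 0.1561, 0.1991]
ee_rot: [-3.132, -0.002, 2.093]
ft_force: [0.2, 0.2, 0.3]
grip_width: 0.0403
finger_force: 0.0
```

Run:
```python
from rig import sensors, viewer
import cv2,numpy as np
s=sensors.observe(); print({k:np.round(s[k],4) for k in("clock","qpos","ee_pos","ee_rot","ft_force")})
d=viewer.read_camera("wrist"); np.savez("w6.npz",**d); cv2.imwrite("pics/w6.png",d["color"])
```

```text
{'clock': np.float64(14.35), 'qpos': array([ 3.2130e-01,  1.6930e-01,  1.8575e+00, -2.0000e-04,  1.1247e+00,
       -2.0060e-01]), 'ee_pos': array([0.4327, 0.1561, 0.1991]), 'ee_rot': array([-3.1319e+00, -1.8000e-03,  2.0927e+00]), 'ft_force': array([0.2057, 0.1969, 0.285 ])}
```

View pics/w6.png

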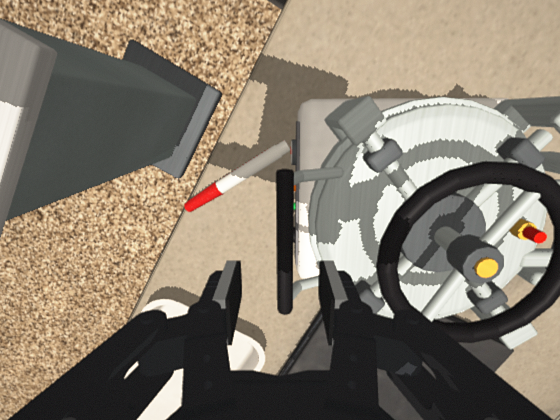

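The wrist view shows the bar vertical at u≈285, rows 172 to 312, between the fingers (241 to 320) and about 3 mm off centre towards +y. I'll compute its middle.

Run:
```python
from h import *
d=dict(np.load("w6.npz"));a,b=ray(d,285,172,.158),ray(d,285,312,.158);print(a,b,np.linalg.norm(a-b),(a+b)/2)
w=dict(np.load("w1.npz"));print("height by two wrist views",tri(d,(285,236),w,(229.4,232.2)))
c=(a+b)/2-np.array([.4327,.1561,.1991]);y=2.093;print(c@[np.cos(y),np.sin(y),0],c@[np.sin(y),-np.cos(y),0])
```

```text
[0.41196309 0.19847187 0.158     ] [0.46211413 0.11215241 0.158     ] 0.09983073784197805 [0.43703861 0.15531214 0.158     ]
height by two wrist views [0.43366334 0.15829751 0.15200632]
-0.0028469177427124805 0.0033673936703847926
```

Emit:
{"method": "step_arm", "body": {"increments": [[[-3,3,0],0,40],[[-3,3,20],0,40],[[-3,3,40],0,40],[[-3,3,59],0,40],[[-3,3,59],0,40]]}}

```text
clock: 14.9
ee_pos: [0.439, 0.1556, 0.143]
ee_rot: [-3.138, -0.001, 2.093]
ft_force: [-1.0, -0.2, -0.1]
grip_width: 0.0401
finger_force: 0.0
```

Emit:
{"method": "step_arm", "body": {"increments": [[[0,0,0],0,5],[[0,0,0],0,5],[[0,0,0],0,5],[[0,0,0],0,5],[[0,0,0],0,5]], "squeeze": 70}}

```text
clock: 15.4
ee_pos: [0.4371, 0.1542, 0.145]
ee_rot: [-3.135, 0.001, 2.094]
ft_force: [-7.7, -5.9, 4.5]
grip_width: 0.0084
finger_force: 68.3
```

Run:
```python
import numpy as np
f=lambda t:220.7*np.array([-np.cos(np.radians(t+10.44)),-np.sin(np.radians(t+10.44))])
for s in range(0,50,10): print(s,[np.round(f(s+2*i)-f(s),1).tolist() for i in range(1,6)])
```

```text
0 [[1.5, -7.6], [3.3, -15.0], [5.4, -22.5], [7.7, -29.8], [10.2, -37.1]]
10 [[2.8, -7.2], [5.9, -14.2], [9.2, -21.2], [12.7, -28.0], [16.5, -34.7]]
20 [[4.0, -6.6], [8.3, -13.0], [12.7, -19.3], [17.4, -25.4], [22.3, -31.3]]
30 [[5.1, -5.8], [10.4, -11.4], [15.9, -16.8], [21.6, -22.0], [27.4, -27.0]]
40 [[6.0, -4.8], [12.2, -9.4], [18.6, -13.8], [25.0, -17.9], [31.7, -21.8]]
```

Emit:
{"method": "step_arm", "body": {"increments": [[[0,1.5,-7.5],0,5],[[0,3,-15],0,5],[[0,5.5,-22.5],0,5],[[0,7.5,-30],0,5],[[0,10,-37],0,5]]}}

```text
clock: 15.9
ee_pos: [0.4454, 0.159, 0.1809]
ee_rot: [-3.133, 0.001, 2.094]
ft_force: [-4.3, -5.0, -9.4]
grip_width: 0.0083
finger_force: 68.1
```

Run:
```python
from rig import sensors
from h import *
s=sensors.observe();print(s["ee_pos"],s["ft_force"],s["torque"],s["grip_width"])
```

```text
[0.44536425 0.15900544 0.18088057] [-4.29055355 -5.00925927 -9.35434366] [-0.7838541   0.69139491  0.05869579] 0.008305680634972754
```

The load is light, as expected for a free lid. I'll continue along the arc.

Emit:
{"method": "step_arm", "body": {"increments": [[[0,3,-7],0,5],[[0,6,-14],0,5],[[0,9,-21],0,5],[[0,12.5,-28],0,5],[[0,16.5,-34.5],0,5]]}}

```text
clock: 16.4
ee_pos: [0.456, 0.1653, 0.2095]
ee_rot: [-3.119, -0.001, 2.094]
ft_force: [-5.3, -7.3, -35.2]
grip_width: 0.008
finger_force: 67.6
```

Emit:
{"method": "step_arm", "body": {"increments": [[[0,4,-6.5],0,5],[[0,8.5,-13],0,5],[[0,12.5,-19.5],0,5],[[0,17.5,-25.5],0,5],[[0,22.5,-31.5],0,5]]}}

```text
clock: 16.9
ee_pos: [0.4807, 0.1795, 0.2497]
ee_rot: [-3.139, 0.0, 2.093]
ft_force: [-6.7, -2.7, 6.4]
grip_width: 0.0081
finger_force: 72.6
```

Emit:
{"method": "step_arm", "body": {"increments": [[[0,5,-6],0,5],[[0,10.5,-11.5],0,5],[[0,16,-17],0,5],[[0,21.5,-22],0,5],[[0,27.5,-27],0,5]]}}

```text
clock: 17.4
ee_pos: [0.5044, 0.1933, 0.2764]
ee_rot: [-3.139, 0.0, 2.093]
ft_force: [-5.8, -3.0, 4.6]
grip_width: 0.0082
finger_force: 72.4
```

Run:
```python
from rig import sensors, viewer
from h import *
s=sensors.observe();print({k:np.round(s[k],3) for k in("qpos","ee_pos","ft_force","torque","grip_width")})
d=viewer.read_camera("wrist"); np.savez("w7.npz",**d); cv2.imwrite("pics/w7.png",d["color"])
```

```text
{'qpos': array([ 3.450e-01,  2.400e-01,  1.562e+00, -1.000e-03,  1.342e+00,
       -1.770e-01]), 'ee_pos': array([0.504, 0.193, 0.276]), 'ft_force': array([-5.755, -3.018,  4.617]), 'torque': array([-0.486,  1.   ,  0.024]), 'grip_width': np.float64(0.008)}
```

View pics/w7.png

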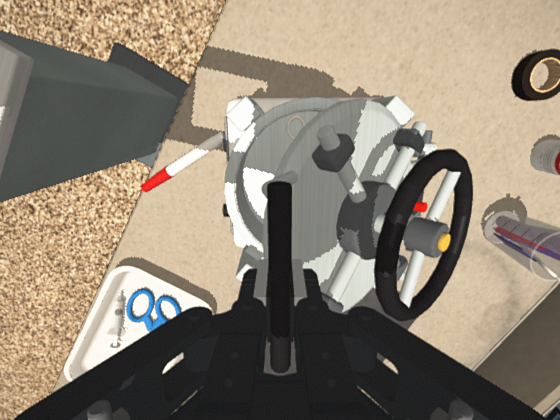

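The wrist view shows the lid well raised, with the bar in the fingers at (280,185 to 340) and the wheel tilted at about (425,235). A 35 N spike in mid-lift suggests a slip, so I'll measure the lid angle.

Run:
```python
from h import *
d=dict(np.load("w7.npz"));P=cloud(d);H=np.array([.533+.105*np.cos(np.radians(30)),.2125+.105*.5,.118])
n=np.array([np.cos(np.radians(30)),.5])
g=cv2.cvtColor(d["color"],cv2.COLOR_BGR2GRAY)
q=P[190:260,274:287].reshape(-1,3);q=np.median(q,0);print("bar top surf",q, "h",(q-H)[:2]@n)
# plane fit to rim: dark pixels in rim region
m=(g<40)&(P[...,2]>.18);m[:,:374]=0;m[:,474:]=0;m[:148]=0;m[322:]=0
r=P[m];c=r.mean(0)
for _ in range(4):
    u,s,v=np.linalg.svd(r-c,full_matrices=False);e=abs((r-c)@v[2]);r=r[e<max(.008,0)];c=r.mean(0)
nn=v[2]*np.sign(v[2][2]);print("rim normal",nn,len(r),"tilt",np.degrees(np.arccos(nn[2])))
h=(c-H);print("rim centroid ang",np.degrees(np.arctan2(h[2],-(h[:2]@n)))-np.degrees(np.arctan2(60,105)))
t=q-[0,0,.0055]-H;print("bar ang",np.degrees(np.arctan2(t[2],-(t[:2]@n)))-10.44,np.hypot(t[2],t[:2]@n))
```

```text
bar top surf [nan nan nan] h nan
rim normal [0.56400644 0.32405922 0.75952772] 5435 tilt 40.57741974926244
rim centroid ang 38.15664110361496
bar ang nan nan
```

The lid is at about 40°, as planned. Last 10°, more slowly at the end.

Emit:
{"method": "step_arm", "body": {"increments": [[[0,6,-5],0,5],[[0,12,-9.5],0,5],[[0,18.5,-14],0,5],[[0,25,-18],0,5],[[0,31.5,-22],0,5]]}}

```text
clock: 17.95
ee_pos: [0.5329, 0.2099, 0.2986]
ee_rot: [3.141, 0.0, 2.093]
ft_force: [-4.2, -1.7, 4.5]
grip_width: 0.0083
finger_force: 72.3
```

Emit:
{"method": "step_arm", "body": {"increments": [[[0,0,0],0,5],[[0,0,0],0,5],[[0,0,0],0,5],[[0,0,0],0,5],[[0,0,0],0,5]]}}

```text
clock: 18.45
ee_pos: [0.5328, 0.2098, 0.2985]
ee_rot: [3.141, 0.0, 2.093]
ft_force: [-4.9, -1.3, 6.3]
grip_width: 0.0081
finger_force: 72.6
```

```bash
cat > ang.py <<'E'
from rig import sensors, viewer
from h import *
s=sensors.observe();print({k:np.round(s[k],4) for k in("qpos","ee_pos","ft_force","torque","grip_width")})
H=np.array([.533+.105*np.cos(np.radians(30)),.2125+.105*.5,.118]);n=np.array([np.cos(np.radians(30)),.5])
e=s["ee_pos"]+[0,0,.013]-H; print("ang from TCP+13",np.degrees(np.arctan2(e[2],-(e[:2]@n)))-10.44,np.hypot(e[2],e[:2]@n))
for name in("wrist","top"):
    d=viewer.read_camera(name);cv2.imwrite(f"pics/{name}_f{s['clock']:.1f}.png",d["color"]);P=cloud(d);g=cv2.cvtColor(d["color"],cv2.COLOR_BGR2GRAY)
    L=P-H;a=L[...,:2]@n;lat=L[...,:2]@np.array([-.5,n[0]])
    for _ in range(1):
        m=(g<45)&(a>-.11)&(a<.07)&(abs(lat)<.06)&(P[...,2]>.17)&(P[...,2]<.30)
        r=P[m]
        if len(r)<100: print(name,"few",len(r));continue
        rng=np.random.default_rng(0);best=0
        for _ in range(500):
            x=r[rng.choice(len(r),3,replace=False)];k=np.cross(x[1]-x[0],x[2]-x[0]);l=np.linalg.norm(k)
            if l<1e-5: continue
            b=abs((r-x[0])@(k/l))<.004
            if b.sum()>best: best=b.sum();B=b
        q=r[B];u,sv,v=np.linalg.svd(q-q.mean(0),full_matrices=False);nn=v[2]*np.sign(v[2][2]);print(name,len(r),best,"tilt",np.degrees(np.arccos(nn[2])),nn)
E
python3 ang.py
```

```text
{'qpos': array([ 3.5500e-01,  2.8220e-01,  1.4502e+00,  1.0000e-04,  1.4085e+00,
       -1.6720e-01]), 'ee_pos': array([0.5328, 0.2098, 0.2985]), 'ft_force': array([-4.8798, -1.3349,  6.256 ]), 'torque': array([-0.2197,  0.8308,  0.0824]), 'grip_width': np.float64(0.0081)}
ang from TCP+13 50.7288247531628 0.22082880866033364
wrist 4899 4206 tilt 50.312321688192846 [0.66364264 0.38957091 0.63860234]
top few 46
```

Emit:
{"method": "step_arm", "body": {"increments": [[[0,-0.5,0.5],0,5],[[0,-1.5,1],0,5],[[0,-1.5,1],0,5],[[0,-1.5,1],0,5],[[0,-1.5,1],0,5]]}}

```text
clock: 19.05
ee_pos: [0.5313, 0.209, 0.2975]
ee_rot: [3.141, 0.0, 2.093]
ft_force: [-5.5, -1.9, 6.4]
grip_width: 0.008
finger_force: 72.5
```

```bash
python3 ang.py; ls pics | grep _f
```

```text
{'qpos': array([ 0.3545,  0.2799,  1.4556,  0.    ,  1.4057, -0.1677]), 'ee_pos': array([0.5313, 0.209 , 0.2975]), 'ft_force': array([-5.5221, -1.8711,  6.3907]), 'torque': array([-0.27  ,  0.9284,  0.0696]), 'grip_width': np.float64(0.008)}
ang from TCP+13 50.22089431116275 0.2208388162492965
wrist 4982 4277 tilt 49.81042305524092 [0.66339721 0.37877153 0.64531873]
top few 41
top_f18.4.png
top_f19.1.png
wrist_f18.4.png
wrist_f19.1.png
```

Both estimates put the lid at 50° (49.8° and 50.2°), and the grip is steady. I'm handing it in.

```bash
python3 -c "
from rig import ticket
print(ticket.sign_off())"
```

```text
the job is handed in; nothing more can be done
None
```

The handwheel is wound counter-clockwise to its stop, the lid is open at 50° (49.8° and 50.2° by two estimates) and still held by the handle, and the job was handed in at about 19 s; a 35 N wrist force came up once at about 20° of lift, within the limits.

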